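# Check the drive sled's travel and clip it shut for transport

## Robot

A 6-joint arm with a two-finger parallel gripper is mounted at the origin on the work surface. World frame = base frame: x ahead of the robot, y to its left, z up, the work surface at z = 0. Lengths are in m, angles in rad, forces in N, time in s.
With the tool pointing down it reaches from about 0.35 to 0.8 m from the base axis. Payload 7.3 kg.
Tool frame: the origin (TCP) lies between the finger pads; the fingertips stand 25 mm ahead of it and the grasp point (between the pads) lies 6 mm ahead of it (r.tip_extent is the distance from the TCP to the fingertips, in m); z points along the fingers, y is the line along which they close (so a half turn about z gives the same grasp; the last joint's range is limited). The gripper opens to 85 mm and grips with 20 to 120 N. Pads are 22 mm wide; open, the fingers measure 114 mm over their backs; the gripper's body (76 mm by 85 mm) begins 54 mm behind the grasp point. The pads swing forward as they close: fully open they stand 13 mm farther back than shut.
Start: joints at [-1.425, 0.342, 1.524, -0, 1.275, -0.146], TCP at [0.151, -0.503, 0.256] pointing down, gripper open.
Joint ranges: [-2.53, 2.53], [-0.77, 2.02], [0.04, 2.7], [-1, 4.14], [0.28, 2.66], [-3.11, 3.11]. Speed limits (rad/s): [2.57, 2.57, 3.14, 3.14, 3.14, 3.14].

## Interface

Orientations are given as a unit quaternion [x, y, z, w].
In Python, from workcell import r, command_gripper, optics gives the robot as it stands. The module is installed in compiled form; this text tells all that it offers. Calls block until the motion is done:
- r.reach(position, orientation): joint-space move of the TCP to a pose.
- r.move_straight(position, orientation=None, speed=0.15, max_force=None): straight line of the TCP; orientation=None keeps the orientation; speed is the mean speed in m/s. With max_force (N) it stops when the force on the tool has changed by that much, and returns True; else False.
- r.movej(angles): joint-space move.
- command_gripper(opening, force=None): finger opening in m; force is the grip in N (None keeps the last); returns when the fingers have stopped.
- r.hold(seconds).
- r.solve_ik(position, orientation): joint angles nearest the present ones, or None.
- r.read_state(): the state.
- optics.get_image(name): name is "side" or "top"; returns (picture, depth): 384x512x3 uint8, red, green, blue; 384x512 float32, m along the optical axis (not along the pixel's ray), 0 where there is no reading.
- optics.camera_model(name): a dict with "K" (3x3 intrinsics, pixels), "R" (3x3) and "t" (3): a world point X has camera coordinates R X + t. Camera axes: x right, y down, z forward; pixel columns grow to the right and rows downward; lengths in m; the calibration is good to about 2 mm. A picture is of the moment at which its call begins. camera_model takes no time and is no camera call.
A pose or a line that the arm cannot do raises r.PlanningError and nothing moves.
- r.finish_job(): hands the job in; it is judged then, once.
The state is a dict: "time_s": time; "joint_positions": joint angles; "dq": joint speeds; "tau": joint torques, N m; "eef_pos": TCP position; "eef_rot": TCP orientation; "contact_force": force on the tool from outside, world axes, zero at the start; "torque": the same for the moment, N m; "grip_width": finger opening in m; "grip_force": force on a finger pad.
Only numpy, scipy, OpenCV 4.12 (cv2) and the standard library are available. Lean on these libraries where they do the work, as an engineer would, in place of code of your own. Each camera call takes 0.05 s, during which the arm holds its last target. There are 200 camera calls.

## Task

Feel the steel drive sled for sticky spots: slide it all the way to its far stop, away from the two upright tabs, then all the way home again so that its tab meets the fixed tab. Then take the spring clamp off the rim of the yellow disk box and clip it down over the top edge of the two tabs together, upright and well down with its whole width on the tabs, so that it pinches the sled to the slide; let go, and leave the other things on the counter where they are.

Things in the scene. Friction and masses are not known exactly. Their poses are not given: they have to be found in the camera images.
- sled (a joint): How far the sled stands from home, in m: 0 = home, sled's tab touching the fixed tab; 0.120 = far stop. It runs freely, with about 1.5 N of friction, and stays where it is left.
- sled_grip (a point): Middle of the grip block on the silver steel sled, 62 mm above the counter. Block: 14 mm thick along the travel (y), 36 mm wide (x), 38 to 78 mm above the counter. Sled plate 90 x 110 mm, its top 38 mm high. Axes as tabs_top: home is towards +y, the far stop towards -y; the sled's tab stands 70 mm from this point towards +y.
- tabs_top (a point): Middle of the top edge where the two upright metal tabs meet when the sled is home, 87 mm above the counter; fixed to the slide (fixed base 100 x 260 mm). Each tab is 2.5 mm thick, 60 mm wide (x); at home they make one edge 5 mm thick, clear for 40 mm down. Fixed tab on the +y side, sled's tab on the -y side. x along the edge, y the travel towards home, z up.
- clamp_mid (a point): Pivot of the loose dark steel spring clamp (60 g, symmetric), at mid-height. Starts upright on the box's front rim. z up to the handles, y along the spine (8 mm round, 34 long), x across the jaws. Jaws 30 mm wide reach 34 mm below this point; the spine stops an edge 4 mm below it. Flat handles 30 mm wide reach 40 mm above it and spread outward to 41 mm over their top ends.
- clamp_a (a joint): Turn of one clamp half (rad; the other mirrors it): 0 = jaws parallel, 5 mm apart, as on a 5 mm edge. Pinching the handles along x (about 8 N at their ends) opens both jaws alike, to the stop at 0.30: handles parallel, 16 mm over all, jaws 22 mm apart at the tips. Released, the jaws spring shut with about 6 N.
- box_rim (a point): Top of the front wall's middle of the open yellow plastic disk box (120 x 130 mm, 80 mm high, fixed, walls 5 mm). x points into the box, y along the wall, z up. The clamp starts on this wall, its pivot 10 mm above the rim. Stored disks, up to 94 mm above the counter, stand inside from 60 mm behind the wall.
- disk_1_mid (a point): Middle of a loose blue 3.5-inch diskette lying flat beside the slide, 90 x 94 x 4 mm. Leave it.
- disk_2_mid (a point): Middle of the other blue diskette, lying flat, 90 x 94 x 4 mm. Leave it.
- puck_mid (a point): Middle of a loose black rubber grommet puck, 40 mm across, 15 mm high, behind the disk box. Leave it.
- mug_mid (a point): Middle of a white mug, 80 mm across, 90 mm high. Leave it.
- cleaner_mid (a point): Middle of a white bottle, 56 mm across, 130 mm high. Leave it.
- driver_grip (a point): Handle of a screwdriver lying at the back. Leave it.
Things that resemble listed ones, but are neither listed nor needed, are in the scene too. What is meant by the part that bears clamp_mid is not purple, and is the larger of those in its own colour.

How it is judged:
By the outcome, as a careful person would: the job done as asked, in the order asked, and still so for the second after the job is handed in, with the robot touching nothing.
It also fails if it takes over 54 s, if anything falls off the work surface, if the arm or the gripper's body presses on something with over 40 N, if the wrist force passes 120 N, or if a joint passes its speed limit or range.

## Working session

There is one attempt and no reset: what is moved stays moved. The work goes in short steps, each a Python script; the robot and the scene stay as the last script left them, time stands still between calls to the robot, and variables do not carry over. Pictures are saved under pics/ and viewed, at most 10 in all, crops included, and the job is handed in when it is done.

```bash
mkdir -p pics; cat > h.py <<'E'
import numpy as np, cv2
from workcell import r, command_gripper, optics
def cloud(name):
    im,d=optics.get_image(name); m=optics.camera_model(name)
    K,R,t=map(np.array,(m["K"],m["R"],m["t"]))
    v,u=np.indices(d.shape)
    c=np.stack([(u-K[0,2])/K[0,0]*d,(v-K[1,2])/K[1,1]*d,d],-1)
    P=(c-t)@R; P[d==0]=np.nan
    return im,P
def save(n,im,s=1): cv2.imwrite(f"pics/{n}.png",cv2.resize(im[...,::-1],None,fx=s,fy=s,interpolation=cv2.INTER_CUBIC))
E
python3 - <<'E'
from h import *
for n in("top","side"):
    im,P=cloud(n); np.savez(n,im=im,P=P); save(n,im,1.5)
    m=optics.camera_model(n); print(n,-np.array(m["R"]).T@m["t"],np.array(m["K"])[0,0])
E
```

```text
top [0.42810651 0.09339127 1.10414132] 425.5430213364502
side [0.36881247 0.91494993 0.95982252] 419.14837332919524
```

View pics/top.png

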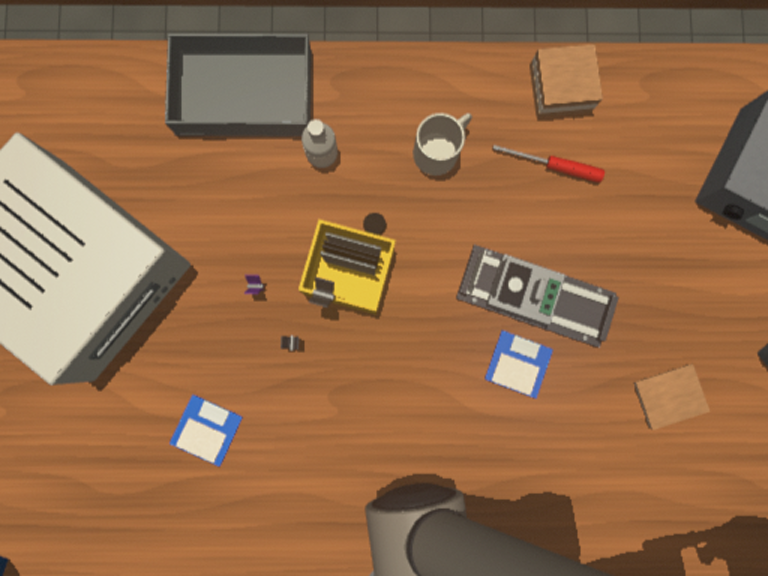

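View pics/side.png

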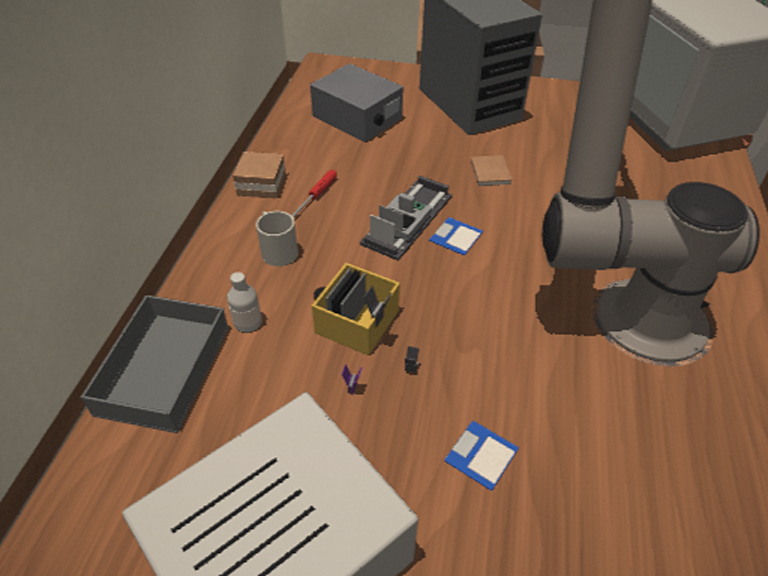

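The top view shows three clamp-like things (1.5x pixels): a dark one on the box rim at (322,292), a purple one at (255,285) and a small dark one at (291,343). The rim one fits: it isn't purple, it's the larger dark one, and it sits on the rim. The slide is at (540,295) with its tabs at the left (+y) end.

```bash
python3 - <<'E'
from h import *
T=np.load("top.npz");S=np.load("side.npz")
a=cv2.resize(T["im"][140:245,160:280],None,fx=3.3,fy=3.3,interpolation=2)
b=cv2.resize(T["im"][155:235,300:415],None,fx=3.3,fy=3.3,interpolation=2)
c=cv2.resize(S["im"][165:265,190:290],None,fx=3.3,fy=3.3,interpolation=2)
d=cv2.resize(S["im"][110:180,235:310],None,fx=4,fy=4,interpolation=2)
o=np.zeros((600,800,3),np.uint8)
for im,y,x in((a,0,0),(b,350,0),(c,0,400),(d,335,400)):
    h,w=im.shape[:2]; h=min(h,600-y);w=min(w,800-x); o[y:y+h,x:x+w]=im[:h,:w]
save("crop",o)
# box rim: yellow, z 72..88
for n,D in(("top",T),("side",S)):
    P=D["P"]; hsv=cv2.cvtColor(D["im"],cv2.COLOR_RGB2HSV)
    yel=(hsv[...,0]>18)&(hsv[...,0]<35)&(hsv[...,1]>150)&(abs(P[...,2]-.08)<.006)
    q=P[yel]; print(n,"rim",len(q),cv2.minAreaRect(q[:,:2].astype(np.float32)))
    reg=(P[...,0]>.25)&(P[...,0]<.6)&(P[...,1]<.0)&(P[...,1]>-.35)&(hsv[...,1]<90)
    for lo,hi in((.082,.094),(.07,.082),(.033,.043),(.01,.03)):
        m=reg&(P[...,2]>lo)&(P[...,2]<hi)
        k,l,st,_=cv2.connectedComponentsWithStats(m.astype(np.uint8))
        for i in range(1,k):
            if st[i,4]>12: print(n,lo,st[i],P[l==i].mean(0).round(4),[np.round(z,4) for z in cv2.minAreaRect(P[l==i][:,:2].astype(np.float32))])
    m=(P[...,2]>.096)&(P[...,2]<.14)&(P[...,0]>.25)&(P[...,0]<.55)&(P[...,1]>0.05)&(P[...,1]<.3)
    k,l,st,_=cv2.connectedComponentsWithStats(m.astype(np.uint8))
    for i in range(1,k):
        if st[i,4]>5: print("clamp",n,st[i],P[l==i].mean(0).round(4),P[l==i].max(0).round(4),[np.round(z,4) for z in cv2.minAreaRect(P[l==i][:,:2].astype(np.float32))])
E
```

```text
top rim 407 ((0.5768166184425354, 0.1320900321006775), (0.13003580272197723, 0.12033426761627197), 74.62033081054688)
top 0.082 [316 167   8  24  30] [ 0.5695 -0.0821  0.0857] [array([ 0.571 , -0.0828]), array([0.0031, 0.0582]), np.float64(70.1788)]
top 0.082 [331 172   8  24  30] [ 0.5588 -0.1183  0.0862] [array([ 0.5588, -0.1183]), array([0.003 , 0.0596]), np.float64(71.7068)]
top 0.07 [356 186   9  15  88] [ 0.5365 -0.1826  0.0767] [array([ 0.5365, -0.1835]), array([0.0147, 0.0353]), np.float64(69.6685)]
top 0.033 [ 325  170   52   47 1146] [ 0.5394 -0.171   0.0385] [array([ 0.542 , -0.1694]), array([0.1099, 0.0905]), np.float64(71.0016)]
top 0.01 [305 171  25  33 304] [ 0.5532 -0.0852  0.0188] [array([ 0.5578, -0.0907]), array([0.0518, 0.0769]), np.float64(73.5057)]
top 0.01 [322 172  12  13  81] [ 0.5861 -0.1154  0.0151] [array([ 0.5835, -0.1119]), array([0.0272, 0.0301]), np.float64(73.6052)]
top 0.01 [367 184  44  48 666] [ 0.5039 -0.2738  0.0148] [array([ 0.5069, -0.27  ]), array([0.0924, 0.0987]), np.float64(71.1572)]
top 0.01 [376 199   4   9  16] [ 0.5161 -0.2437  0.0114] 
[... 1407 characters left out ...]
7)]
side 0.033 [258 130  30  27 275] [ 0.5241 -0.1671  0.0386] [array([ 0.5383, -0.1687]), array([0.1159, 0.0903]), np.float64(74.9014)]
side 0.033 [247 154  16   8  39] [ 0.57   -0.0832  0.0387] [array([ 0.5713, -0.0833]), array([0.0077, 0.0578]), np.float64(70.8773)]
side 0.01 [246 118  53  54 584] [ 0.5181 -0.1902  0.0173] [array([ 0.5285, -0.1911]), array([0.2628, 0.0969]), np.float64(73.85)]
clamp side [243 191   9  16  95] [0.5395 0.1654 0.1137] [0.549  0.1802 0.1317] [array([0.5389, 0.1651]), array([0.0309, 0.0165]), np.float64(71.7323)]
clamp side [252 195   9  14  34] [0.5136 0.1756 0.116 ] [0.5245 0.1877 0.1314] [array([0.5139, 0.1732]), array([0.0197, 0.029 ]), np.float64(3.1926)]
```

View pics/crop.png

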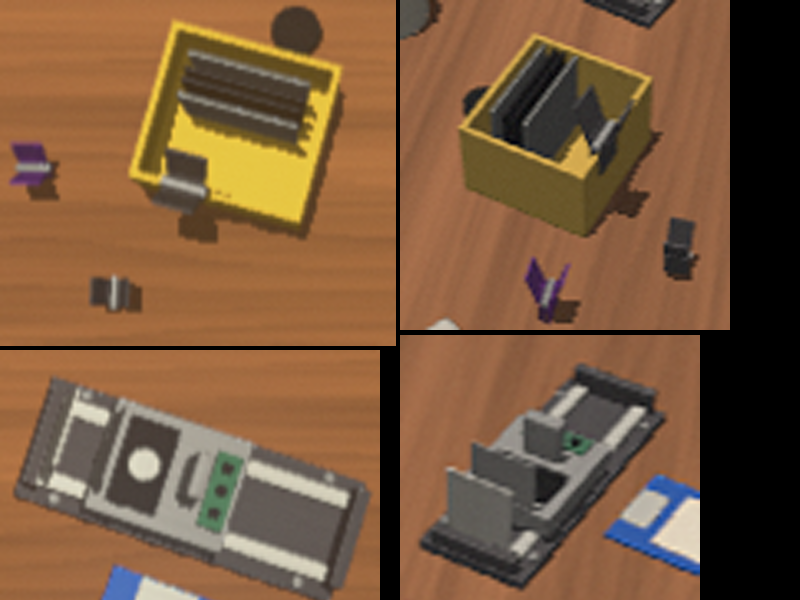

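The crop confirms the choice: the larger dark clamp is on the box's front rim, its silver spine along the wall at crop (185,190) and its handles spread across the wall. The small dark clamp at (110,292) and the purple one at (30,165) are lookalikes. The sled stands about 35 mm from home. I'll do the sled first.

```bash
cat >> h.py <<'E'
from scipy.spatial.transform import Rotation as Ro
U=np.array([np.cos(np.radians(71.3)),np.sin(np.radians(71.3)),0])
def down(deg):  # tool y along deg
    a=np.radians(deg); y=np.array([np.cos(a),np.sin(a),0]); z=np.array([0,0,-1.])
    return Ro.from_matrix(np.c_[np.cross(y,z),y,z]).as_quat()
def best(p,deg):
    q0=np.array(r.read_state()["joint_positions"]); c=[]
    for d in(deg,deg+180):
        s=r.solve_ik(p,down(d))
        if s is not None: c.append((max(abs(np.array(s)-q0)),d,s))
    c=min(c,key=lambda k:k[0]); print("ik",c[1],np.round(c[2],2)); return down(c[1])
def st():
    s=r.read_state(); print(round(s["time_s"],2),np.round(s["eef_pos"],4),"F",np.round(s["contact_force"],1),"w",round(s["grip_width"],4),"gf",round(s["grip_force"],1)); return np.array(s["eef_pos"])
E
python3 - <<'E'
from h import *
g=np.array([.5365,-.183,.070])
o=best(g,71.3)
command_gripper(.05)
r.reach(g+[0,0,.07],o); r.move_straight(g,o,speed=.15,max_force=15); st()
command_gripper(.0,25); p=st()
print(r.move_straight(p-U*.110,speed=.05,max_force=15)); a=st()
print(r.move_straight(a+U*.145,speed=.05,max_force=15)); b=st()
print("travel",np.linalg.norm(b-a), (b-a)/np.linalg.norm(b-a))
im,P=cloud("top"); s=cloud("side")[0]
save("s1",np.hstack([cv2.resize(im[140:240,290:420],None,fx=3,fy=3),cv2.resize(s[90:190,220:350],None,fx=3,fy=3)]))
E
```

```text
ik 71.3 [-0.46  0.62  1.63 -0.    0.89 -1.71]
3.02 [ 0.5368 -0.1836  0.0706] F [ 0.5 -0.4  0.4] w 0.05 gf 0.0
3.43 [ 0.537  -0.1833  0.0711] F [-1.2 -0.7  6.4] w 0.0138 gf 28.5
True
5.01 [ 0.5088 -0.2654  0.0711] F [0.7 3.5 5.6] w 0.014 gf 28.5
True
7.12 [ 0.548  -0.1518  0.0712] F [-1.2 -3.2  3.4] w 0.0138 gf 29.1
travel 0.12012518113792255 [3.26405151e-01 9.45229811e-01 5.30051199e-04]
```

View pics/s1.png

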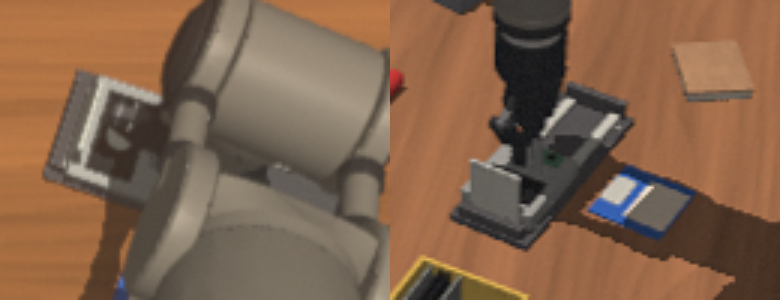

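The picture shows the tabs meeting (single plate at (495,185)), and the travel was 120.1 mm stop to stop. Next I release the sled and fetch the clamp.

```bash
python3 - <<'E'
from h import *
command_gripper(.045); p=st()
r.move_straight(p+[0,0,.11],speed=.2)
c=np.array([.527,.1695,.124]); o=best(c,-15.4)
command_gripper(.065)
r.reach(c+[0,0,.07],o)
im,P=cloud("top"); s,Q=cloud("side")
for X in(P,Q):
    for A in(.8,):
        m=(abs(X[...,2]-.0865)<.006)&(abs(X[...,0]-.56)<.06)&(X[...,1]<-.05)&(X[...,1]>-.14)
        if m.sum()>5: print(m.sum(),[np.round(z,4) for z in cv2.minAreaRect(X[m][:,:2].astype(np.float32))])
print(r.move_straight(c,speed=.1,max_force=10)); st()
s2=cloud("side")[0]
save("s2",np.hstack([cv2.resize(s[100:200,220:320],None,fx=4,fy=4),cv2.resize(s2[140:240,200:300],None,fx=4,fy=4)]))
E
```

```text
7.62 [ 0.5492 -0.1529  0.0718] F [-0.2 -0.6  0.1] w 0.0447 gf 0.0
ik 164.6 [ 0.17  0.53  1.62 -0.    0.99 -2.7 ]
60 [array([ 0.571 , -0.0838]), array([0.0055, 0.06  ]), np.float64(70.8006)]
False
10.83 [0.5274 0.1695 0.1245] F [-0.1  0.2 -0.2] w 0.0649 gf 0.0
```

View pics/s2.png

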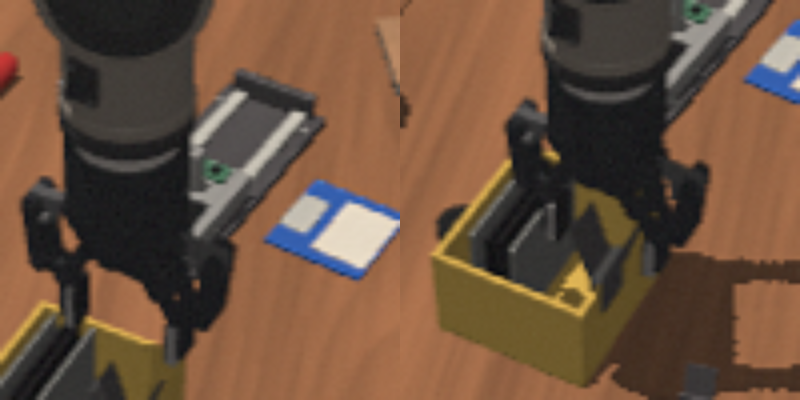

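Left panel: the sled is still home (edge 5.5 mm thick at (0.571,-0.084)). Right panel: the fingers straddle the clamp's handles at (600,260). Pinching and lifting.

```bash
python3 - <<'E'
from h import *
command_gripper(.0,30); p=st()
r.move_straight(p+[0,0,.01],speed=.05); st()
r.move_straight(p+[0,0,.09],speed=.12); p=st()
# carry to a spot over free counter clear of the tabs, then look
t=np.array([.571,-.0838,p[2]])
o=down(160.9)
r.move_straight(t,o,speed=.15); p=st()
im,P=cloud("top"); s,Q=cloud("side"); np.savez("c2",s=s,Q=Q,P=P,im=im)
save("s3",cv2.resize(s[80:180,190:310],None,fx=5,fy=5))
E
```

```text
11.38 [0.5274 0.1696 0.1248] F [-1.2  0.2  5.6] w 0.0154 gf 32.6
11.75 [0.5275 0.1696 0.135 ] F [ 0.1 -0.4 -0.4] w 0.0154 gf 31.9
12.57 [0.5269 0.1695 0.214 ] F [-0.2 -0.4 -0.8] w 0.0153 gf 31.9
14.43 [ 0.5709 -0.0831  0.214 ] F [ 0.5 -0.2 -0.3] w 0.0153 gf 31.9
```

View pics/s3.png

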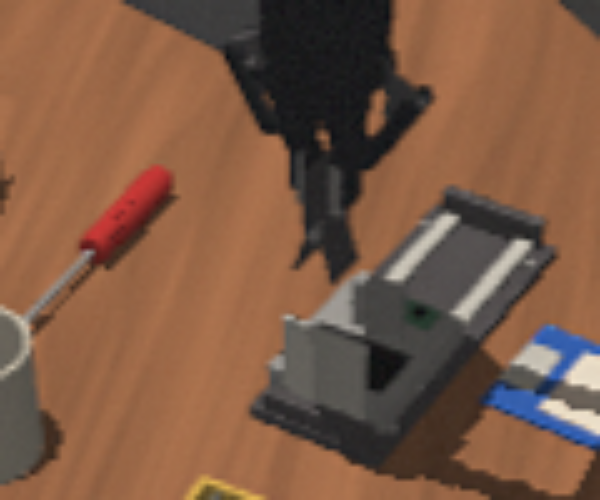

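The clamp is held straight, with its open jaws at (325,255). Its jaws still pinch along the tabs' edge, so I need a quarter turn first.

```bash
python3 - <<'E'
from h import *
p=st(); t=np.array([.571,-.0838,.214]); o=down(70.9)
print(np.round(r.solve_ik(t,o),2))
r.reach(t,o); st()
print(r.move_straight([t[0],t[1],.165],o,speed=.12,max_force=8)); st()
im,P=cloud("top"); s,Q=cloud("side")
m=(Q[...,2]>.09)&(Q[...,2]<.125)&(np.linalg.norm(Q[...,:2]-t[:2],axis=-1)<.06)
q=Q[m]; V=np.array([U[1],-U[0]]);
print(len(q),"along travel",np.percentile((q[:,:2]-t[:2])@U[:2],[1,50,99]).round(4),"along edge",np.percentile((q[:,:2]-t[:2])@V,[1,50,99]).round(4),q[:,2].min())
save("s4",cv2.resize(s[90:180,210:310],None,fx=6,fy=6))
E
```

```text
14.53 [ 0.571  -0.0832  0.214 ] F [-0.  -0.9 -0.4] w 0.0151 gf 31.9
[-0.28  0.47  1.44 -0.    1.23 -1.52]
15.93 [ 0.571  -0.0837  0.214 ] F [ 0.1 -0.8 -1. ] w 0.0153 gf 31.9
False
16.49 [ 0.5713 -0.0839  0.1654] F [-0.3  0.2  0.1] w 0.0156 gf 31.9
97 along travel [-0.0125  0.0101  0.0175] along edge [-0.0213 -0.0056  0.0142] 0.09020349743524492
```

View pics/s4.png

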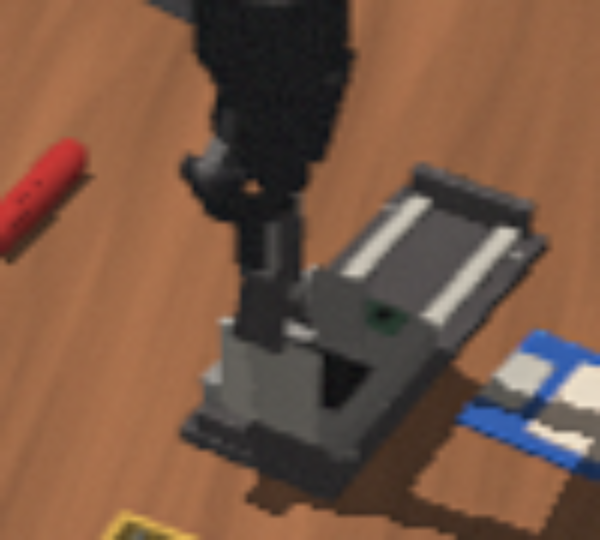

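The jaws hang just above the edge, centred to within about 5 mm: jaw at (262,320), tab edge from (220,325) to (325,345). Going down until it seats.

```bash
python3 - <<'E'
from h import *
p=st(); o=down(70.9)
print(r.move_straight([.571,-.0838,.1235],o,speed=.04,max_force=7)); p=st()
s=cloud("side")[0]
save("s5",cv2.resize(s[90:180,210:310],None,fx=6,fy=6))
E
```

```text
16.59 [ 0.5716 -0.084   0.1661] F [-0.8  0.1 -0.3] w 0.0152 gf 31.9
True
17.38 [ 0.5707 -0.0842  0.1318] F [ 0.1 -0.1  4.3] w 0.0155 gf 32.6
```

View pics/s5.png

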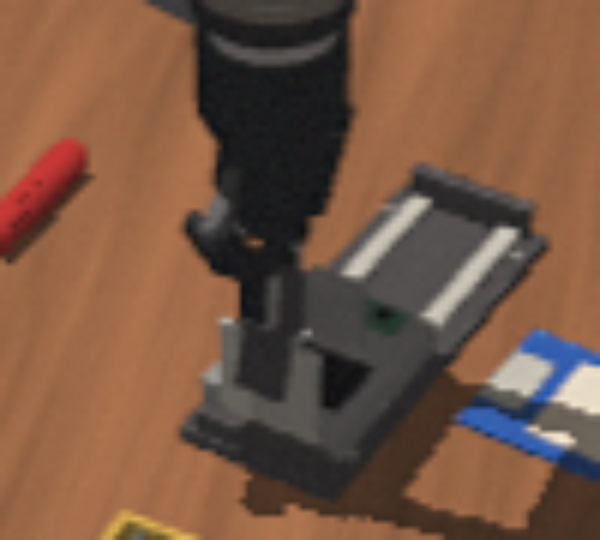

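It's seated. Contact came 6 mm high, which matches the clamp having been pressed down its 6 mm of slack on the box rim when pinched (pivot ≈ 0.091). The jaw at (265,370) straddles the tabs within their width. I release, back off and check.

```bash
python3 - <<'E'
from h import *
for w in(.022,.03,.038,.05,.06): command_gripper(w,20)
p=st()
r.move_straight(p+[0,0,.11],speed=.15)
q=np.array(r.read_state()["joint_positions"]); q[0]-=.7; r.movej(q)
r.hold(.3); st()
im,P=cloud("top"); s,Q=cloud("side")
t=np.array([.571,-.0838]); V=np.array([U[1],-U[0]])
for X in(P,Q):
  for lo,hi in((.108,.135),(.08,.1)):
    m=(X[...,2]>lo)&(X[...,2]<hi)&(np.linalg.norm(X[...,:2]-t,axis=-1)<.05); q=X[m]
    if len(q): print(lo,len(q),"travel",np.percentile((q[:,:2]-t)@U[:2],[2,50,98]).round(4),"edge",np.percentile((q[:,:2]-t)@V,[2,50,98]).round(4),"zmax",q[:,2].max().round(4))
save("s6",np.hstack([cv2.resize(s[90:180,220:310],None,fx=4.4,fy=4.4),cv2.resize(im[150:240,300:390],None,fx=4.4,fy=4.4)]))
save("s7",np.hstack([cv2.resize(s,(400,300)),cv2.resize(im,(400,300))]))
E
```

```text
18.71 [ 0.5703 -0.0838  0.1314] F [ 0.3  0.4 -0.4] w 0.0599 gf 0.0
21.36 [ 0.3825 -0.4306  0.2405] F [ 0.5 -0.6 -0.2] w 0.0603 gf 0.0
0.108 115 travel [-0.02   -0.0118  0.0197] edge [-0.0171 -0.0023  0.0126] zmax 0.1349
0.08 78 travel [-0.0059  0.0005  0.0067] edge [-0.0289 -0.0016  0.0278] zmax 0.1
0.108 115 travel [-0.0231 -0.0136  0.0184] edge [-0.0181 -0.0034  0.0114] zmax 0.1348
0.08 68 travel [-0.0105  0.0013  0.0091] edge [-0.0297 -0.0092  0.0273] zmax 0.0997
```

View pics/s6.png

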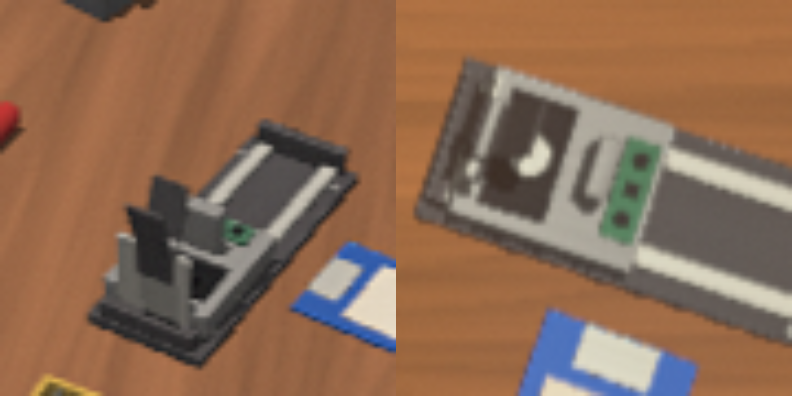

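View pics/s7.png

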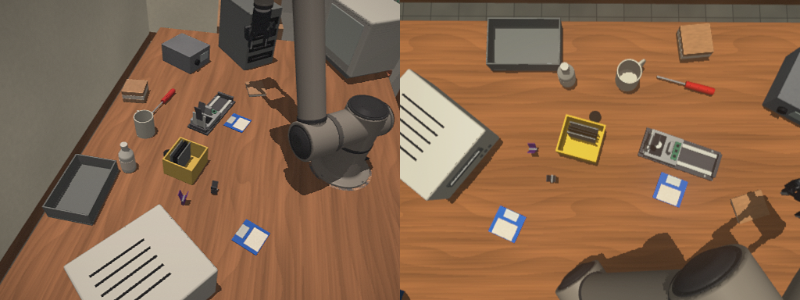

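The clamp stands upright on the tabs with its handles spread to 41 mm, its width inside the tab width, and everything else where it was. One check of its height, then I hand in.

```bash
python3 - <<'E'
from h import *
t=np.array([.571,-.0838])
z=[]
for n in("top","side"):
    im,X=cloud(n); m=(X[...,2]>.1)&(X[...,2]<.2)&(np.linalg.norm(X[...,:2]-t,axis=-1)<.05)
    z.append(np.percentile(X[m][:,2],[50,95,100]))
print(np.round(z,4))
if max(k[1] for k in z)<.138: r.finish_job(); print("done")
E
```

```text
[[0.1194 0.136  0.1387]
 [0.1207 0.1351 0.1395]]
the job is handed in; nothing more can be done
done
```

The job is handed in: the sled went to its far stop and back home (120.1 mm of travel), and the clamp now stands upright over both tabs, let go. Its handle tops read 135–139 mm against about 131 mm fully seated, so it may sit a few millimetres high; nothing else on the counter looked moved.

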